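# Hang the face-down measuring plate on the hook, scale outward

## Task

The graduated measuring plate is lying face down on the bench. Hang it by its hole on the free hook of the small hook panel, hanging straight down with its graduated face outward (away from the panel), and let go; stand it on the sloping steel rest to change your grip if you need to. Leave everything else on the bench where it is.

Things in the scene. Friction and masses are not known exactly. Their poses are not given: they have to be found in the camera images.
- gauge_center (a point): Centre of the measuring plate: bare aluminium, 150 mm long (its x), 56 mm wide (y), 10 mm thick (z), 90 to 180 g. +x points to the end with the hanging hole, +z out of the plain back; the graduated face, with black division lines, is the -z side. It starts flat on the bench, graduated face down (+z up), so only its two long edges can be gripped; leaning on the rest it can be gripped anew.
- gauge_hole (a point): Centre of the plate's round through hole, 25 mm across, half-way through the thickness. It lies 55 mm from the plate's centre along +x, so 20 mm from the end of the plate. Same axes as gauge_center.
- gauge_front (a point): A point in the air 50 mm in front of the plate's centre, on the side of the graduated face (at -50 mm along the plate's z). When the plate hangs properly it lies on the side away from the panel.
- hook: The free hook: a level round bar 8 mm thick on the panel's front, 200 mm above the bench. Origin: on the bar's axis where it leaves the panel. The bar runs 46 mm along the hook's own -x (outward), then turns up: the tip ends 57 mm out, its top 12 mm above the bar's axis. z is up, y along the panel. The other hook, 120 mm to one side (either), is taken by a steel scraper 40 mm wide.
- panel: The fixed hook panel standing on the bench. Origin: on the bench, centre of its front face; the front faces its own -x; 12 mm thick, 260 mm wide (y), 237 mm high. The hooks are at y = +60 and -60 mm.
- rest_foot (a point): Foot of the fixed sloping steel rest: corner where its sloping bar meets the ledge, mid-width, 32 mm above the bench. The bar's upper surface rises from here to the rest's own +x at 50 degrees for 127 mm; it is 26 mm wide, so a plate laid on it sticks out 15 mm each side for the fingers. The ledge, square to it, is 60 mm wide, 20 mm proud. A plate leaned on it, end on the ledge, stays. z is up.
- rest_mid (a point): Point on the middle line of the rest's sloping surface, 75 mm up the slope from rest_foot. Same axes as rest_foot.
- pot: Bystander: small clear specimen pot with white lid, 56 mm across, 62 mm high. Origin at the centre of its underside.
- marker: Bystander: red marker pen 150 mm long lying flat, 12 mm high. Origin under the middle of its 120 mm red part.
- soap: Bystander: green soap bottle, 60 mm across, 170 mm high. Origin at the centre of its underside.
- jar: Bystander: white jar 72 mm across, 85 mm high. Origin at the centre of its underside.
- forceps: Bystander: steel forceps 130 mm long, 4 mm high, lying flat. Origin under its middle.
Mind the look-alikes: they are no part of the job. Of the things like the part that bears gauge_center, leave any that is orange or purple; of the rest the larger one is meant.

How it is judged:
By the outcome, as a careful person would: the job done as asked, in the order asked, and still so for the second after the job is handed in, with the robot touching nothing.
It also fails if it takes over 64 s, if anything falls off the work surface, if the arm or the gripper's body presses on something with over 40 N, if the wrist force passes 120 N, or if a joint passes its speed limit or range.

## Robot

A 6-joint arm with a two-finger parallel gripper is mounted at the origin on the work surface. World frame = base frame: x ahead of the robot, y to its left, z up, the work surface at z = 0. Lengths are in m, angles in rad, forces in N, time in s.
With the tool pointing down it reaches from about 0.425 to 0.95 m from the base axis. Payload 3.5 kg.
Tool frame: the origin (TCP) lies midway between the tips of the shut fingers; the grasp point (between the pads) lies 19 mm behind it; z points along the fingers, y is the line along which they close (so a half turn about z gives the same grasp; the last joint's range is limited). The gripper opens to 85 mm and grips with 20 to 120 N. Pads are 22 mm wide; open, the fingers measure 114 mm over their backs; the gripper's body (76 mm by 85 mm) begins 54 mm behind the grasp point. The pads swing forward as they close: fully open they stand 13 mm farther back than shut.
Start: joints at [-1.339, 0.286, 1.577, -0, 1.279, -0.15], TCP at [0.252, -0.626, 0.231] pointing down, gripper open.
Joint ranges: [-2.77, 2.77], [-0.9, 2.22], [0.21, 2.48], [-1.53, 4.67], [0.24, 2.81], [-2.84, 2.84]. Speed limits (rad/s): [2.79, 2.79, 3.14, 3.14, 3.14, 3.14].

## Interface

Orientations are given as a unit quaternion [x, y, z, w].
In Python, from plant import ctrl gives the robot as it stands.
- The arm moves only by the tool arm_command, never from a script. Its argument "steps" is one flat list of numbers, 5 for each row, row after row: the opening in per cent of the stroke, from 0 (shut) to 100 (fully open), then the shift along the tool's x, y, z each as a share of 25 mm, from -1 to 1, then the turn about the tool's z as a share of 0.1 rad, from -1 to 1. In form: [grip, tx, ty, tz, spin, grip, tx, ty, tz, spin, ...]. A call has 1 to 8 rows; each row shifts and turns the commanded pose from where the row before left it, along the tool's axes as they then stand; what a row does not reach is not made up. A row lasts 1/12 s, in which the tool goes at most 41.7 mm and 7.16 degrees, less where a joint would pass 70% of its speed; a pose out of reach is approached as far as the arm can. A call with a number of a shift or a turn outside -1 to 1 is refused whole. A call with a gripper value outside its range is refused whole. The fingers move at their own pace and stop on an object; "squeeze" is the grip in N (left out, the last holds). Time passes only in rows, so rows that do not move let the fingers close. It gives the time, the measured TCP pose, the force, the opening and the grip force at its end, in the units of the state.
- ctrl.get_state(): the state, without advancing time (a new reading comes with each control period).
- ctrl.read_camera(name): name is "scene" or "top" or "wrist"; returns the picture (384x512x3 uint8, red, green, blue); there is no depth.
- ctrl.camera_model(name): a dict with "intrinsics" (3x3 intrinsics, pixels), "rvec" (rotation vector, rad) and "tvec" (3), from world to camera coordinates, as OpenCV has them. Camera axes: x right, y down, z forward; pixel columns grow to the right and rows downward; lengths in m; the calibration is good to about 2 mm. The wrist camera is an equidistant fisheye: a pixel r from the principal point sees the ray r / f radians off the axis. A picture is of the moment at which its call begins: read the wrist's pose just before it. camera_model takes no time and is no camera call; for the wrist camera it gives the pose at the moment of the call.
- ctrl.sign_off(): hands the job in; it is judged then, once.
The state is a dict: "time": time; "qpos": joint angles; "dq": joint speeds; "joint_efforts": joint torques, N m; "eef_pos": TCP position; "tcp_rot": TCP orientation; "contact_force": force on the tool from outside, world axes, zero at the start; "wrist_torque": the same for the moment, N m; "opening": opening from 0.0 (shut) to 1.0 (fully open); "finger_force": force on a finger pad.
Only numpy, scipy, OpenCV 4.12 (cv2) and the standard library are available. Lean on these libraries where they do the work, as an engineer would, in place of code of your own. Each camera call takes 0.05 s, during which the arm holds its last target. There are 200 camera calls.

## Working session

There is one attempt and no reset: what is moved stays moved. The work goes in short steps, Python scripts to look and compute and a tool call to move; the robot and the scene stay as the last step left them, time stands still between calls to the robot, and variables do not carry over. Pictures are saved under pics/ and viewed, at most 10 in all, crops included, and the job is handed in when it is done.

Besides the shell and the picture viewer there is one more tool, called by a JSON object that holds its "fn" and its "kwargs", one argument or row to a line. arm_command: Moves the arm, as the interface text tells. Its arguments: {"type":"object","properties":{"steps":{"type":"array","items":{"type":"number"}},"squeeze":{"type":"number"}},"required":["steps"]}

```bash
mkdir -p pics; ls
python3 - <<'E'
from plant import ctrl
import cv2,numpy as np
s=ctrl.get_state();print(s)
ims=[]
for n in("scene","top"):
    im=ctrl.read_camera(n);cv2.imwrite(f"pics/{n}0.png",im[:,:,::-1]);np.save(f"pics/{n}0.npy",im)
    print(n,ctrl.camera_model(n))
E
```

```text
pics
{'time': 0.0, 'qpos': array([-1.33899190e+00,  2.87188673e-01,  1.57820046e+00, -8.75357365e-06,
        1.27860039e+00, -1.50022616e-01]), 'dq': array([-0.00019522,  0.00120035, -0.00073725, -0.00062288,  0.00070991,
        0.00090725]), 'joint_efforts': array([ 4.86814497e-04, -4.05977619e+01, -2.92626768e+01, -1.40222010e-04,
        5.77707877e-03,  3.03940723e-06]), 'eef_pos': array([ 0.25137238, -0.62572841,  0.22991914]), 'tcp_rot': array([ 9.81830354e-01,  1.89757002e-01, -5.31776522e-05, -1.19726104e-03]), 'contact_force': array([ 0.15633806, -0.44185592,  0.32128361]), 'wrist_torque': array([-0.02638652, -0.02119285, -0.02597891]), 'finger_force': 0.0, 'opening': 0.9986229620601688}
scene {'intrinsics': array([[370.24685206,   0.        , 253.93295786],
       [  0.        , 370.24685206, 192.05670363],
       [  0.        ,   0.        ,   1.        ]]), 'rvec': array([ 2.27845698,  1.373959  , -0.36782489]), 'tvec': array([-0.24478972, -0.32403769,  1.22624097])}
top {'intrinsics': array([[443.63375336,   0.        , 258.49160476],
       [  0.        , 443.63375336, 188.13362072],
       [  0.        ,   0.        ,   1.        ]]), 'rvec': array([ 2.12277206, -2.1025125 ,  0.19650527]), 'tvec': array([6.74927767e-04, 5.05386791e-01, 1.28510866e+00])}
```

View pics/scene0.png

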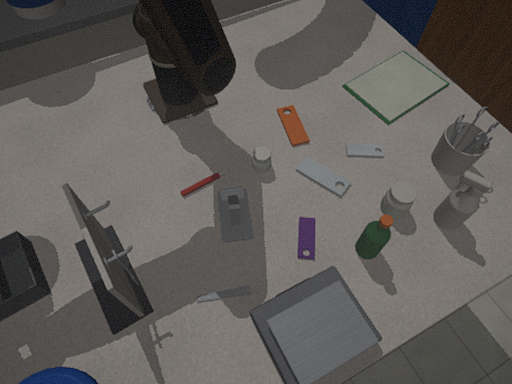

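View pics/top0.png

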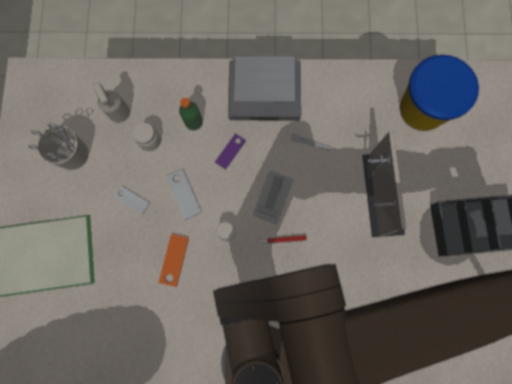

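The scene picture shows the silver plate near (323,177), its hole near (340,185), the rest at (235,210), and the panel with hooks at about (97,210) and (118,255). In the top picture the plate is at (183,193), its hole is towards (178,177), the rest is at (273,197) and the panel is at (383,190). I'll enlarge the crops next.

Run:
```python
import cv2,numpy as np
s=cv2.imread("pics/scene0.png");t=cv2.imread("pics/top0.png")
r=lambda im,x,y,w,h,W,H:cv2.resize(im[y:y+h,x:x+w],(W,H),interpolation=cv2.INTER_CUBIC)
a=r(s,55,170,110,165,400,600)
b=r(t,350,100,66,50*3,0,0) if 0 else r(t,345,120,72,126,228,399)
c=r(t,240,160,70,70,171,200)
d=r(t,160,160,50,60,167,200)
e=r(s,205,170,60,80,150,200);f=r(s,285,145,75,60,250,200)
right=np.zeros((600,400,3),np.uint8)
right[:399,:228]=b;right[:200,228:399]=c;right[200:400,228:395]=d;right[400:,:150]=e;right[400:,150:400]=f
o=np.hstack([a,right]);cv2.imwrite("pics/c1.png",np.clip(o*1.5,0,255).astype(np.uint8))
```

```text
(no output)
```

View pics/c1.png

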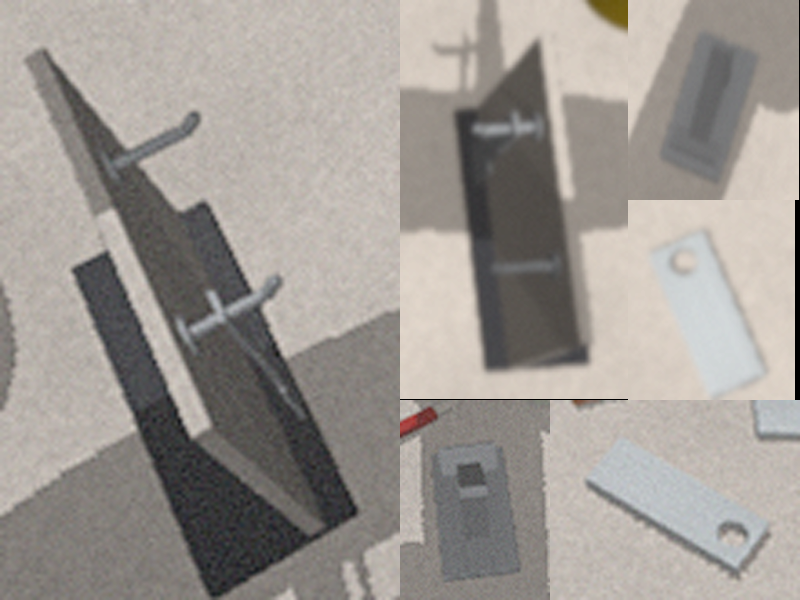

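```bash
cat > h.py <<'E'
import cv2,numpy as np
from scipy.spatial.transform import Rotation as R
from plant import ctrl
def ray(n,px,m=None):
    m=m or ctrl.camera_model(n);K=m["intrinsics"];Rm=R.from_rotvec(m["rvec"]).as_matrix()
    x=(px[0]-K[0,2])/K[0,0];y=(px[1]-K[1,2])/K[1,1]
    if n=="wrist":
        th=np.hypot(x,y);k=np.sin(th)/th if th>1e-9 else 1;d=np.array([x*k,y*k,np.cos(th)])
    else: d=np.array([x,y,1.])
    return -Rm.T@m["tvec"],Rm.T@(d/np.linalg.norm(d))
def plane(n,px,z,m=None):
    c,d=ray(n,px,m);return c+d*(z-c[2])/d[2]
def tri(*obs):  # (name,px[,model])
    A=np.zeros((3,3));b=np.zeros(3);rs=[ray(*o[:2],m=o[2] if len(o)>2 else None) for o in obs]
    for c,d in rs: P=np.eye(3)-np.outer(d,d);A+=P;b+=P@c
    p=np.linalg.solve(A,b);return p,[np.linalg.norm(np.cross(p-c,d))*1e3 for c,d in rs]
def proj(n,p,m=None):
    m=m or ctrl.camera_model(n);K=m["intrinsics"];q=R.from_rotvec(m["rvec"]).as_matrix()@p+m["tvec"]
    if n=="wrist":
        r=np.hypot(q[0],q[1]);k=np.arctan2(r,q[2])/r
        return np.array([q[0]*k*K[0,0]+K[0,2],q[1]*k*K[1,1]+K[1,2]])
    return q[:2]/q[2]*K[[0,1],[0,1]]+K[:2,2]
E
python3 - <<'E'
from h import *
np.set_printoptions(precision=4,suppress=True)
for n in("scene","top"):print(n,ray(n,(256,192)))
m=ctrl.camera_model("wrist");print(m,ray("wrist",(256,192)))
print("freehook root",tri(("scene",(85.8,216.2)),("top",(393.9,203.7))))
print("free bar end",tri(("scene",(107,204.5)),("top",(374,204.3))))
print("scr root",tri(("scene",(106.4,262.1)),("top",(389.2,160.1))))
print("scr end",tri(("scene",(130.4,250)),("top",(368.7,161))))
for n,seed in(("top",(185,200)),("scene",(318,172))):
    im=np.load(f"pics/{n}0.npy").astype(int)
    # bluish-bright vs beige bench
    d=(im[:,:,2]-im[:,:,0]); mk=((d>2)&(im.sum(2)>300)).astype(np.uint8)
    mk=cv2.morphologyEx(mk,cv2.MORPH_CLOSE,np.ones((2,2)))
    k,l,st,ce=cv2.connectedComponentsWithStats(mk)
    i=l[seed[1],seed[0]];print(n,i,st[i],ce[i])
    mm=(l==i).astype(np.uint8);cs,h=cv2.findContours(mm,cv2.RETR_CCOMP,cv2.CHAIN_APPROX_NONE)
    for c in cs:
        if len(c)>8:
            r=cv2.minAreaRect(c);print(r);print([plane(n,p,.01)[:2].round(4) for p in (cv2.boxPoints(r) if len(c)>40 else [r[0]])])
# rest
for px in [(262,171),(291,180),(275,224),(254,216)]: print("rest top",plane("top",px,0.0))
for px in [(219,190),(245,188),(252,240),(222,242)]: print("rest scene",plane("scene",px,0.0))
E
```

```text
scene (array([ 0.9082, -0.2084,  0.8946]), array([-0.4431,  0.2453, -0.8623]))
top (array([ 0.2441, -0.0111,  1.3591]), array([ 0.187 ,  0.018 , -0.9822]))
{'intrinsics': array([[297.3186,   0.    , 263.5877],
       [  0.    , 297.3186, 189.859 ],
       [  0.    ,   0.    ,   1.    ]]), 'rvec': array([-2.3801,  1.6071,  0.2578]), 'tvec': array([-0.6735, -0.0405,  0.3801])} (array([ 0.325 , -0.5964,  0.372 ]), array([-0.3033, -0.0916, -0.9485]))
freehook root (array([ 0.4368, -0.3538,  0.1991]), [np.float64(0.37213632081777376), np.float64(0.37213632081762815)])
free bar end (array([ 0.4338, -0.3032,  0.2032]), [np.float64(2.4048902054630004), np.float64(2.404890205462908)])
scr root (array([ 0.5553, -0.3456,  0.2003]), [np.float64(1.4061192455231388), np.float64(1.406119245523008)])
scr end (array([ 0.5527, -0.2937,  0.1985]), [np.float64(1.282403562861888), np.float64(1.2824035628618036)])
top 19 [169 172  31  47 648] [185.0448 196.6929]
((184.3529510498047, 194.91177368164062), (45.33516311645508, 16.42751693725586), 66.50143432617188)
[array([0.5451, 0.2897]), array([0.5665, 0.2435]), array([0.4357, 0.1821]), array([0.4151, 0.2276])]
scene 14 [297 158  54  38 787] [323.1385 175.8437]
((324.0294189453125, 176.11764526367188), (53.67905807495117, 16.635364532470703), 30.963756561279297)
[array([0.4418, 0.1823]), array([0.4103, 0.2309]), array([0.5521, 0.295 ]), array([0.5791, 0.247 ])]
((340.0, 186.0), (10.0, 8.0), 0.0)
[array([0.546 , 0.2607])]
rest top [ 0.5704 -0.0043 -0.    ]
rest top [ 0.5422 -0.0954  0.    ]
rest top [ 0.4034 -0.0458  0.    ]
rest top [0.4275 0.0191 0.    ]
rest scene [ 0.3944 -0.0428  0.    ]
rest scene [0.4226 0.0248 0.    ]
rest scene [ 0.5716 -0.0313  0.    ]
rest scene [ 0.5403 -0.1027  0.    ]
```

The crop puts the free hook's root near scene (86,216) and top (394,204). The scraper hangs on the far hook. Triangulated heights come out at 0.20, as specified. The free hook is at about (0.437,-0.354) and points along +y. The plate is centred near (0.493,0.237) at yaw 25°, with the hole at the far end.

I'm moving towards the plate's hole end now.

{"fn": "arm_command", "kwargs": {
  "steps": [100,1,-0.65,-0.85,0,100,1,-0.65,-0.85,0,100,1,-0.65,-0.85,0,100,1,-0.65,-0.85,0,100,1,-0.65,-0.85,0,100,1,-0.65,-0.85,0,100,1,-0.65,-0.85,0,100,1,-0.65,-0.85,0],
  "squeeze": 20
}}

```text
time: 0.77
eef_pos: [0.3892, -0.4297, 0.4018]
tcp_rot: [0.982, 0.19, -0.0, -0.0]
contact_force: [1.1, 0.1, 0.2]
opening: 1.0
finger_force: 0.0
```

{"fn": "arm_command", "kwargs": {
  "steps": [100,1,-0.65,0,0,100,1,-0.65,0,0,100,1,-0.65,0,0,100,1,-0.65,0,0,100,1,-0.65,0,0,100,1,-0.65,0,0,100,1,-0.65,0,0,100,1,-0.65,0,0]
}}

```text
time: 1.43
eef_pos: [0.5263, -0.2346, 0.4007]
tcp_rot: [0.982, 0.19, -0.0, -0.0]
contact_force: [-0.1, -1.1, -1.1]
opening: 1.001
finger_force: 0.0
```

{"fn": "arm_command", "kwargs": {
  "steps": [100,1,-0.65,0,0,100,0.42,-1,0,0,100,0.42,-1,0,0,100,0.42,-1,0,0,100,0.42,-1,0,0,100,0.42,-1,0,0,100,0.42,-1,0,0,100,0.42,-1,0,0]
}}

```text
time: 2.1
eef_pos: [0.5456, -0.0205, 0.4007]
tcp_rot: [0.982, 0.19, -0.0, -0.0]
contact_force: [0.4, -0.3, 0.7]
opening: 1.002
finger_force: 0.0
```

Run:
```python
from h import *
import pickle
m=ctrl.camera_model("wrist");im=ctrl.read_camera("wrist");pickle.dump((m,im),open("pics/w1.pkl","wb"))
cv2.imwrite("pics/w1.png",cv2.resize(im[:,:,::-1],(768,576)))
```

```text
(no output)
```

View pics/w1.png

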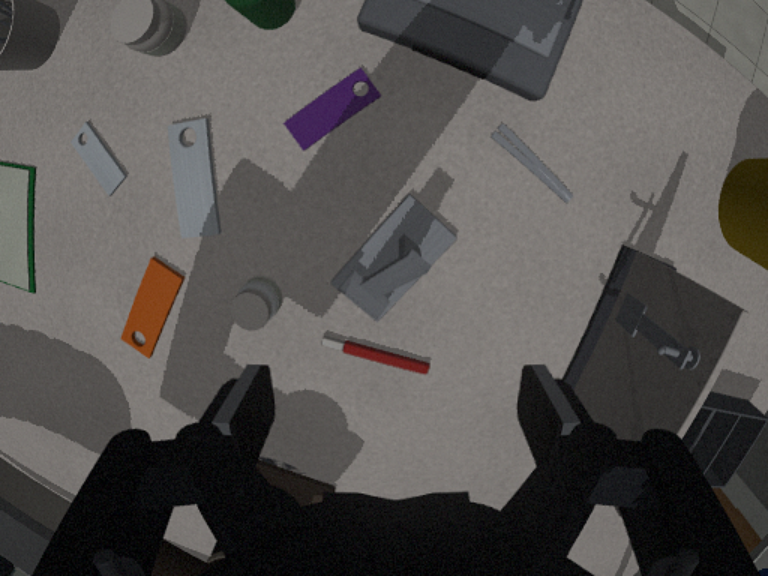

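{"fn": "arm_command", "kwargs": {
  "steps": [100,0.42,-1,0.9,-0.54,100,0.42,-1,0.9,0,100,0.42,-1,0.9,0,100,0.42,-1,0.9,0,100,0.42,-1,0.9,0,100,0.42,-1,0.9,0,100,0.42,-1,0.9,0,100,0.42,-1,0.9,0]
}}

```text
time: 2.82
eef_pos: [0.5386, 0.196, 0.2198]
tcp_rot: [0.976, 0.216, -0.0, 0.0]
contact_force: [-0.9, -0.1, -0.5]
opening: 0.999
finger_force: 0.0
```

The wrist view shows the plate at (193,175) with its hole at (187,135), and the rest at (395,255). I'm now measuring the plate from here.

Run:
```python
from h import *
import pickle
s=ctrl.get_state();m=ctrl.camera_model("wrist");im=ctrl.read_camera("wrist");pickle.dump((m,im),open("pics/w2.pkl","wb"))
cv2.imwrite("pics/w2.png",im[:,:,::-1])
print(s["eef_pos"],s["tcp_rot"])
c0=proj("wrist",np.array([.493,.237,.01]),m);print("centre px",c0)
i3=im.astype(int);mk=(((i3[:,:,2]-i3[:,:,0])>2)&(i3.sum(2)>280)).astype(np.uint8)
k,l,st,ce=cv2.connectedComponentsWithStats(mk);i=l[int(c0[1]),int(c0[0])];print(i,st[i])
cs,h=cv2.findContours((l==i).astype(np.uint8),cv2.RETR_CCOMP,cv2.CHAIN_APPROX_NONE)
for c in cs:
    if len(c)>20:
        P=np.array([plane("wrist",q[0],.01,m)[:2] for q in c])
        r=cv2.minAreaRect((P*1000).astype(np.float32));print(len(c),r)
```

```text
[0.53860803 0.19602955 0.2198207 ] [ 9.76349313e-01  2.16198816e-01 -3.00619126e-04  1.87819937e-06]
centre px [218.52152271 181.31990232]
4 [ 192  120   48  116 4252]
296 ((492.6547546386719, 239.383056640625), (150.1061553955078, 56.16544723510742), 25.066728591918945)
61 ((542.3670043945312, 262.90777587890625), (26.54802894592285, 26.03129768371582), 68.75079345703125)
```

View pics/w2.png

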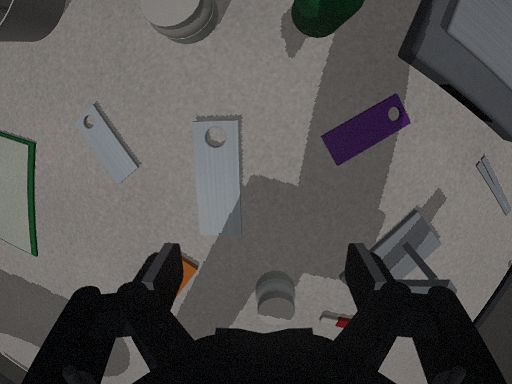

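The plate mask measures 150.1 x 56.2 mm, centred at (0.4927,0.2394) with yaw 25.07°, which matches the given size. I'm descending over the hole end.

{"fn": "arm_command", "kwargs": {
  "steps": [85,0.6,-0.78,1,0,85,0.6,-0.78,1,0,85,0.59,-0.79,1,0,85,0,0,1,0,85,0,0,1,0,85,0,0,1,0,80,0,0,1,0,80,0,0,0.6,0]
}}

```text
time: 3.53
eef_pos: [0.5528, 0.2663, 0.0276]
tcp_rot: [0.976, 0.216, -0.003, 0.0]
contact_force: [-0.1, -0.7, -0.2]
opening: 0.803
finger_force: 0.0
```

{"fn": "arm_command", "kwargs": {
  "steps": [80,0,0,0.2,0,80,0,0,0.2,0,80,0,0,0.2,0,80,0,0,0,0]
}}

```text
time: 3.87
eef_pos: [0.5552, 0.267, 0.0164]
tcp_rot: [0.976, 0.216, 0.0, -0.0]
contact_force: [-0.5, 0.1, 0.5]
opening: 0.8
finger_force: 0.0
```

{"fn": "arm_command", "kwargs": {
  "steps": [80,0,0,0.2,0,80,0,0,0.2,0,80,0,0,0.1,0,80,0,0,0,0]
}}

```text
time: 4.2
eef_pos: [0.5545, 0.2669, 0.0033]
tcp_rot: [0.976, 0.216, -0.0, 0.0]
contact_force: [-0.4, 1.0, -0.2]
opening: 0.801
finger_force: 0.0
```

{"fn": "arm_command", "kwargs": {
  "steps": [80,0,0,0.1,0,80,0,0,0,0]
}}

```text
time: 4.37
eef_pos: [0.5548, 0.267, 0.0011]
tcp_rot: [0.976, 0.216, -0.0, 0.0]
contact_force: [-0.2, 0.5, -0.1]
opening: 0.801
finger_force: 0.0
```

{"fn": "arm_command", "kwargs": {
  "steps": [66,0,0,0,0,60,0,0,0,0,60,0,0,0,0,60,0,0,0,0,60,0,0,0,0]
}}

```text
time: 4.78
eef_pos: [0.5551, 0.2672, 0.0016]
tcp_rot: [0.976, 0.216, 0.0, -0.0]
contact_force: [-0.2, -0.1, 1.3]
opening: 0.642
finger_force: 21.5
```

Gripped at 20 N. I'm lifting to see whether the plate swings down by itself.

{"fn": "arm_command", "kwargs": {
  "steps": [60,0,0,-1,0,60,0,0,-1,0,60,0,0,-1,0,60,0,0,-1,0,60,0,0,-1,0,60,0,0,-1,0,60,0,0,-1,0,60,0,0,0,0]
}}

```text
time: 5.45
eef_pos: [0.558, 0.268, 0.1826]
tcp_rot: [0.976, 0.216, 0.005, -0.0]
contact_force: [1.3, 0.8, -1.3]
opening: 0.646
finger_force: 21.7
```

Run:
```python
from h import *
s=ctrl.get_state();print(s["eef_pos"],s["contact_force"],s["wrist_torque"],s["opening"],s["finger_force"])
m=ctrl.camera_model("wrist");im=ctrl.read_camera("wrist")[:,:,::-1];sc=ctrl.read_camera("scene")[:,:,::-1]
print(proj("scene",s["eef_pos"]))
cv2.imwrite("pics/l1.png",np.hstack([cv2.resize(im[130:370,130:400],(400,356)),cv2.resize(sc[90:268,220:420],(400,356))]))
```

```text
[0.55804388 0.26800953 0.18261022] [ 1.33630902  0.75294339 -1.32276539] [ 0.12335571 -0.16148869  0.00546377] 0.645710809667364 21.718651056289673
[360.23879253 151.00316281]
```

View pics/l1.png

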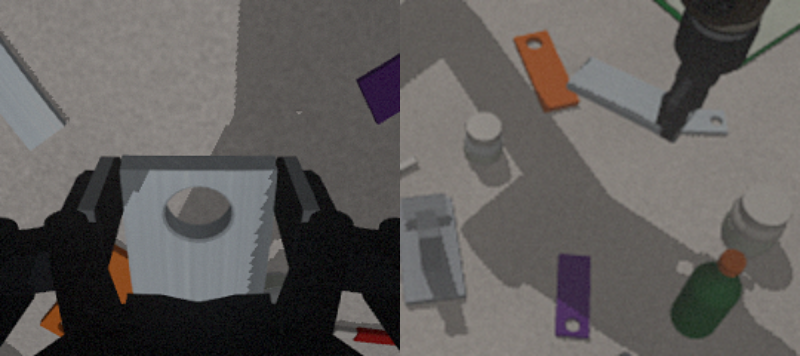

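The plate stays level in the grip. A few vertical jerks may swing it down, since the grip axis is 68 mm from its centre.

{"fn": "arm_command", "kwargs": {
  "steps": [60,0,0,-1,0,60,0,0,1,0,60,0,0,-1,0,60,0,0,1,0,60,0,0,-1,0,60,0,0,1,0,60,0,0,-1,0,60,0,0,0,0]
}}

```text
time: 6.22
eef_pos: [0.5546, 0.2669, 0.2001]
tcp_rot: [0.976, 0.216, -0.001, 0.0]
contact_force: [0.9, -0.8, 0.5]
opening: 0.636
finger_force: 21.7
```

{"fn": "arm_command", "kwargs": {
  "steps": [60,0,0,1,0,60,0,0,1,0,60,0,0,-1,0,60,0,0,-1,0,60,0,0,1,0,60,0,0,1,0,60,0,0,-1,0,60,0,0,-1,0]
}}

```text
time: 6.88
eef_pos: [0.5512, 0.2658, 0.1941]
tcp_rot: [0.976, 0.216, -0.007, 0.0]
contact_force: [-0.2, 0.8, -0.6]
opening: 0.642
finger_force: 22.2
```

Run:
```python
from h import *
s=ctrl.get_state();print(s["eef_pos"],s["contact_force"],s["wrist_torque"],s["opening"],s["finger_force"])
m=ctrl.camera_model("wrist");im=ctrl.read_camera("wrist")[:,:,::-1];sc=ctrl.read_camera("scene")[:,:,::-1]
print(proj("scene",s["eef_pos"]))
cv2.imwrite("pics/l2.png",np.hstack([cv2.resize(im[130:370,130:400],(400,356)),cv2.resize(sc[60:238,220:420],(400,356))]))
```

```text
[0.55124315 0.26583545 0.19413272] [-0.21187422  0.811044   -0.56298017] [-0.05806014  0.03494386 -0.03327073] 0.6420585328621325 22.16015875339508
[359.00760944 146.370162  ]
```

View pics/l2.png

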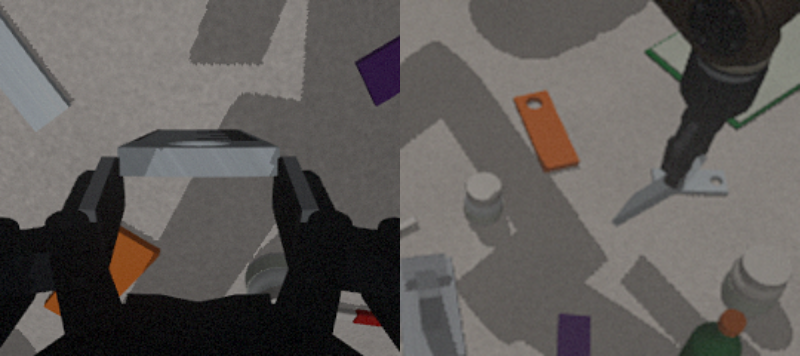

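The jerks swung the plate close to vertical: the wrist view shows its end face, with the graduated face in front. I'm checking the tilt by projecting where the bottom end should fall.

Run:
```python
from h import *
s=ctrl.get_state();e=s["eef_pos"];m=ctrl.camera_model("wrist")
u=np.array([np.cos(.4367),np.sin(.4367),0]);w=np.array([-u[1],u[0],0]);up=np.array([0,0,1.])
piv=e+up*.004  # pads hold plate mid-thickness ~4 mm above TCP
for t in(-20,-10,0,10,20,30,40,50,60):
    a=np.radians(t);X=np.cos(a)*up+np.sin(a)*u; Z=np.cos(a)*-u+np.sin(a)*up
    f=lambda x,y,z:piv+(x-.068)*X+y*w+z*Z
    print(t,"scene bottom",[proj("scene",f(-.075,y,0)).round(0) for y in(-.028,.028)],
     "wrist top row gradedge, backedge",[proj("wrist",f(.075,0,z),m).round(1)[1] for z in(-.005,.005)],"hole c",proj("wrist",f(.055,0,-.005),m).round(0))
```

```text
-20 scene bottom [array([361., 192.]), array([371., 178.])] wrist top row gradedge, backedge [np.float64(255.6), np.float64(267.6)] hole c [264. 228.]
-10 scene bottom [array([352., 189.]), array([362., 175.])] wrist top row gradedge, backedge [np.float64(252.7), np.float64(267.3)] hole c [264. 230.]
0 scene bottom [array([343., 184.]), array([354., 170.])] wrist top row gradedge, backedge [np.float64(249.7), np.float64(266.4)] hole c [264. 232.]
10 scene bottom [array([335., 179.]), array([346., 165.])] wrist top row gradedge, backedge [np.float64(246.8), np.float64(265.1)] hole c [264. 236.]
20 scene bottom [array([328., 173.]), array([339., 159.])] wrist top row gradedge, backedge [np.float64(244.1), np.float64(263.3)] hole c [264. 239.]
30 scene bottom [array([321., 167.]), array([332., 153.])] wrist top row gradedge, backedge [np.float64(241.6), np.float64(261.2)] hole c [264. 243.]
40 scene bottom [array([316., 160.]), array([327., 146.])] wrist top row gradedge, backedge [np.float64(239.5), np.float64(258.7)] hole c [264. 247.]
50 scene bottom [array([311., 152.]), array([322., 139.])] wrist top row gradedge, backedge [np.float64(237.8), np.float64(255.9)] hole c [264. 251.]
60 scene bottom [array([307., 145.]), array([319., 131.])] wrist top row gradedge, backedge [np.float64(236.5), np.float64(253.0)] hole c [264. 255.]
```

Bottom is seen at (327,171), so it still leans about 20° from vertical, with the graduated face leading. I'll shake diagonally to swing it the rest of the way.

{"fn": "arm_command", "kwargs": {
  "steps": [60,1,0,1,0,60,-1,0,-1,0,60,1,0,1,0,60,-1,0,-1,0,60,1,0,1,0,60,-1,0,-1,0,60,0,0,-1,0,60,0,0,0,0]
}}

```text
time: 7.65
eef_pos: [0.5553, 0.2671, 0.2236]
tcp_rot: [0.976, 0.216, -0.002, 0.0]
contact_force: [0.1, -0.4, 0.7]
opening: 0.64
finger_force: 21.8
```

```bash
cat > look.py <<'E'
from h import *
import sys
n=sys.argv[1]
s=ctrl.get_state();e=s["eef_pos"];print(s["time"],e,s["tcp_rot"],s["wrist_torque"],s["opening"])
m=ctrl.camera_model("wrist");im=ctrl.read_camera("wrist");sc=ctrl.read_camera("scene")
np.save(f"pics/{n}w.npy",im);np.save(f"pics/{n}s.npy",sc)
for nm,I,c in(("wrist",im,(262,235)),("scene",sc,proj("scene",e-[0,0,.05]))):
    i=cv2.blur(I,(3,3)).astype(int);g=((i[:,:,2]-i[:,:,0]>2)&(i.sum(2)>150)).astype(np.uint8)
    k,l,st,ce=cv2.connectedComponentsWithStats(g)
    for j in range(1,k):
        if st[j,4]>100 and np.hypot(*(ce[j]-c))<60:
            pts=np.argwhere(l==j)[:,::-1];print(nm,st[j],ce[j].round(1),cv2.boxPoints(cv2.minAreaRect(pts.astype(np.float32))).round(0).tolist())
a=proj("scene",e).astype(int)
cr=lambda I,x,y,w,h:cv2.resize(I[max(y,0):y+h,max(x,0):x+w,::-1],(400,356))
cv2.imwrite(f"pics/{n}.png",np.hstack([cr(im,130,130,270,240),cr(sc,a[0]-70,a[1]-40,140,125)]))
for t in(-20,-10,0,10,20,30):
    q=R.from_quat(s["tcp_rot"]).as_matrix();u=q[:,0];w=-q[:,1];up=np.array([0,0,1.]);t_=np.radians(t)
    X=np.cos(t_)*up+np.sin(t_)*u;Z=-np.cos(t_)*u+np.sin(t_)*up
    print(t,[proj("scene",e+.004*up-.143*X+y*w-.005*Z).round(0).tolist() for y in(-.028,.028)])
E
python3 look.py l3
```

```text
7.65 [0.55525565 0.26710573 0.22362356] [ 9.76346123e-01  2.16203745e-01 -2.03490530e-03  2.19603153e-04] [-0.07443393  0.15541701 -0.01938071] 0.639965657387597
wrist [ 210  206  109   42 3262] [262.4 231.1] [[210.0, 206.0], [318.0, 206.0], [318.0, 247.0], [210.0, 247.0]]
scene [362 132  21  24 216] [371.  147.6] [[362.0, 132.0], [382.0, 132.0], [382.0, 155.0], [362.0, 155.0]]
scene [347 145  14  12 110] [352.5 149.7] [[347.0, 156.0], [347.0, 145.0], [360.0, 145.0], [360.0, 156.0]]
-20 [[364.0, 189.0], [374.0, 174.0]]
-10 [[355.0, 185.0], [365.0, 171.0]]
0 [[346.0, 181.0], [357.0, 167.0]]
10 [[338.0, 176.0], [349.0, 162.0]]
20 [[330.0, 170.0], [341.0, 156.0]]
30 [[323.0, 163.0], [335.0, 150.0]]
```

View pics/l3.png

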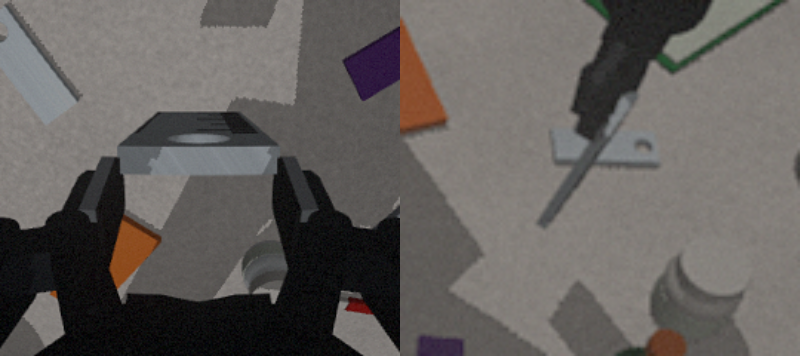

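Now the graduated face with its division lines shows in the wrist view, and the scene shows the plate nearly vertical. I'm locating the plate's top edges relative to the tool from their known 56 mm width.

Run:
```python
from h import *
s=ctrl.get_state();e=s["eef_pos"];m=ctrl.camera_model("wrist");q=R.from_quat(s["tcp_rot"]).as_matrix()
im=np.load("pics/l3w.npy").astype(int);sc=np.load("pics/l3s.npy")
col=im[195:260,262].sum(1);print(col.tolist())
row=lambda r:im[r,195:335].sum(1)
for r in(234,244):print(r,row(r).tolist())
print("a",proj("scene",e))
def edge(p1,p2):
    c,d1=ray("wrist",p1,m);_,d2=ray("wrist",p2,m)
    k=.056/np.linalg.norm(d1-d2);return [(q.T@(c+k*d-e)*1e3).round(1) for d in(d1,d2)]
print("back",edge((210,248),(318,248)));print("grad",edge((210.5,229),(317.5,229)))
```

```text
[416, 407, 399, 410, 405, 401, 392, 395, 393, 407, 275, 162, 168, 174, 173, 174, 183, 169, 166, 169, 183, 169, 149, 160, 149, 316, 381, 401, 398, 400, 396, 298, 170, 205, 381, 392, 373, 392, 394, 402, 394, 385, 393, 376, 392, 385, 383, 397, 384, 387, 390, 393, 369, 305, 272, 269, 267, 270, 268, 281, 275, 264, 270, 265, 266]
234 [381, 381, 393, 400, 384, 387, 410, 411, 400, 388, 391, 409, 411, 410, 307, 288, 296, 284, 292, 291, 290, 288, 292, 289, 288, 295, 295, 296, 288, 299, 301, 284, 293, 286, 295, 289, 289, 291, 300, 291, 299, 293, 359, 387, 389, 395, 395, 385, 384, 406, 413, 408, 398, 396, 402, 391, 402, 394, 387, 388, 380, 388, 385, 390, 387, 387, 392, 402, 391, 387, 394, 380, 403, 383, 389, 379, 390, 395, 395, 397, 398, 410, 398, 404, 387, 399, 388, 388, 389, 380, 383, 400, 395, 397, 384, 380, 384, 389, 389, 387, 390, 375, 380, 381, 375, 391, 379, 385, 388, 389, 395, 405, 404, 405, 413, 407, 402, 356, 304, 297, 296, 299, 289, 301, 275, 263, 249, 265, 254, 274, 264, 263, 262, 279, 280, 273, 264, 247, 264, 270]
244 [165, 153, 156, 164, 161, 161, 169, 161, 163, 131, 56, 85, 77, 49, 68, 67, 261, 287, 283, 284, 286, 297, 294, 290, 287, 286, 275, 284, 290, 292, 298, 290, 281, 291, 285, 298, 280, 328, 390, 385, 377, 380, 394, 403, 394, 404, 393, 397, 391, 382, 387, 391, 386, 379, 399, 390, 401, 404, 408, 396, 385, 392, 394, 390, 389, 389, 390, 387, 391, 382, 391, 374, 384, 376, 387, 396, 387, 382, 386, 397, 381, 393, 394, 388, 380, 387, 388, 402, 414, 397, 393, 392, 394, 395, 385, 388, 378, 376, 387, 392, 388, 384, 384, 380, 374, 386, 391, 379, 371, 370, 377, 382, 392, 342, 284, 285, 293, 291, 295, 302, 300, 315, 86, 45, 68, 54, 44, 48, 107, 157, 169, 148, 146, 149, 164, 159, 149, 143, 204, 228]
a [364.46412703 138.79970896]
back [array([  4.1, -28. ,  -8.1]), array([ 4.2, 28. , -8.2])]
grad [array([ 12.5, -28. ,  -2.7]), array([12.6, 28. , -2.8])]
```

Run:
```python
from h import *
s=ctrl.get_state();e=s["eef_pos"];m=ctrl.camera_model("wrist");q=R.from_quat(s["tcp_rot"]).as_matrix()
f=lambda v:proj("wrist",e+q@np.array(v),m).round(1)
# l1, flat: top back edge of hole end & hole centre (upper surface), tool frame x fwd, z down
print("flat end back edge",f([.0067,0,-.0084]),"end lower",f([.0067,0,.0016]),"hole c",f([-.0133,0,-.0084]),"corner L/R",f([.0067,-.028,-.0084]),f([.0067,.028,-.0084]))
for px in[(264,244.6),(264,236.5),(264,273)]:
    c,d=ray("wrist",px,m);c=q.T@(c-e);d=q.T@d
    print(px,[(z,((c+d*(z-c[2])/d[2])[0]*1e3).round(1)) for z in(-.014,-.0084,.0016)])
for n in("scene",):
    sc=np.load("pics/l3s.npy")[165:182,325:362].astype(int).sum(2)
    print("\n".join(" ".join(f"{v:3d}" for v in r) for r in sc))
```

```text
flat end back edge [264.  244.5] end lower [264.  235.7] hole c [264.  276.7] corner L/R [209.6 243.9] [318.5 244. ]
(264, 244.6) [(-0.014, np.float64(9.7)), (-0.0084, np.float64(6.7)), (0.0016, np.float64(1.2))]
(264, 236.5) [(-0.014, np.float64(14.2)), (-0.0084, np.float64(11.3)), (0.0016, np.float64(6.2))]
(264, 273) [(-0.014, np.float64(-7.1)), (-0.0084, np.float64(-10.8)), (0.0016, np.float64(-17.6))]
388 378 396 384 386 368 381 386 380 375 386 376 376 382 382 377 373 369 388 387 388 376 385 305 255 244 249 236 217 294 372 392 367 382 393 379 372
372 380 384 377 369 376 384 387 387 381 368 368 378 385 370 376 381 374 375 375 385 382 331 246 234 240 243 197 297 383 374 376 365 373 380 379 376
371 387 381 388 377 370 370 373 385 374 376 373 383 378 388 384 384 378 381 375 394 349 277 236 252 254 200 227 354 400 386 379 381 368 380 378 380
400 393 391 383 390 380 379 389 385 389 382 381 386 388 393 380 383 379 392 400 388 317 244 250 246 218 208 311 382 388 381 379 385 373 372 387 372
389 398 379 384 389 389 390 386 392 391 384 370 385 383 383 382 379 389 400 385 329 256 243 240 24
[... 1125 characters left out ...]
 373 376 387 392 395 347 263 238 241 271 317 367 400 385 385 401 398 392 386 395 394 388 394 383 388 379 391
377 386 392 383 392 378 383 404 392 370 368 367 397 389 401 376 350 297 243 295 373 392 389 391 397 378 403 389 376 375 394 384 384 376 381 380 390
376 388 385 401 384 385 391 390 385 389 369 372 384 398 388 395 395 375 323 362 384 380 375 383 384 384 388 393 379 372 388 376 373 376 373 390 384
395 392 387 390 390 378 388 387 380 392 378 375 379 378 386 374 384 386 393 376 386 366 371 393 395 387 372 379 380 368 380 382 381 385 378 397 374
382 381 375 398 387 393 378 370 372 373 381 383 385 382 387 387 385 374 396 375 382 381 378 380 388 391 376 377 391 379 381 377 373 368 387 388 386
```

```bash
cat > fit.py <<'E'
from h import *
from scipy.optimize import least_squares
def pose(st,m,q,e,rows,scene=None):
    """point PnP in the tool's x-z plane: rows of (back top, grad top, grad bottom) edges in the wrist view, scene px of bottom corner"""
    def P(v,x,y,z):
        u,h,t=v;t=np.radians(t)   # centre of top end: u fwd, h up (m), t tilt
        d=x-.075;X=np.array([np.sin(t),0,-np.cos(t)]);Z=np.array([-np.cos(t),0,-np.sin(t)])
        return e+q@(np.array([u,y,-h])+d*X+z*Z)
    def r(v):
        o=[proj("wrist",P(v,x,0,z),m)[1]-w for (x,z),w in zip([(.075,.005),(.075,-.005),(-.075,-.005)],rows)]
        if scene is not None:o+=list(proj("scene",P(v,-.075,.028,0))-scene)
        return o
    s=least_squares(r,[0,.01,5],x_scale=[.01,.01,10]);return s.x,s.fun,P
E
python3 - <<'E'
from fit import *
s=ctrl.get_state();e=s["eef_pos"];m=ctrl.camera_model("wrist");q=R.from_quat(s["tcp_rot"]).as_matrix()
for sc in(None,(343,177)):
    x,f,P=pose(s,m,q,e,(248.3,228.7,205.3),sc);print(x,f.round(1),"hole tool",(q.T@(P(x,.055,0,0)-e)*1e3).round(1))
E
```

```text
[1.08125872e-02 9.71618217e-03 1.65231862e+01] [ 0. -0.  0.] hole tool [5.1 0.  9.5]
[ 0.01680149  0.02131425 16.06241808] [ 0.9 -0.9 -2.8 -4.8 -5.6] hole tool [11.3  0.  -2.1]
```

```bash
cat > meas.py <<'E'
from fit import *
import sys
n=sys.argv[1]
s=ctrl.get_state();e=s["eef_pos"];m=ctrl.camera_model("wrist");q=R.from_quat(s["tcp_rot"]).as_matrix()
print("t",s["time"],e,"yaw",np.degrees(2*np.arctan2(s["tcp_rot"][1],s["tcp_rot"][0])),s["opening"])
im=ctrl.read_camera("wrist");sc=ctrl.read_camera("scene");tp=ctrl.read_camera("top")
for k,I in(("w",im),("s",sc),("t",tp)):np.save(f"pics/{n}{k}.npy",I)
for c in(225,230,235,290,295,300):print(c,im[190:262,c].astype(int).sum(1).tolist())
a=proj("scene",e).astype(int);b=proj("top",e).astype(int);print(a,b)
cr=lambda I,x,y,w,h,W,H:cv2.resize(I[max(y,0):y+h,max(x,0):x+w,::-1],(W,H),interpolation=cv2.INTER_CUBIC)
cv2.imwrite(f"pics/{n}.png",np.hstack([cr(im,180,180,170,100,400,235*1),cr(sc,a[0]-50,a[1]-20,100,59,400,235)]))
E
python3 meas.py m1
```

```text
t 7.75 [0.55620873 0.267416   0.22717622] yaw 24.970027873803158 0.630942493079506
225 [176, 197, 198, 226, 229, 225, 219, 212, 221, 213, 224, 218, 216, 215, 225, 204, 221, 215, 214, 224, 226, 210, 217, 218, 218, 212, 209, 217, 214, 218, 220, 204, 216, 217, 217, 205, 220, 208, 224, 217, 218, 218, 258, 276, 276, 278, 272, 265, 280, 288, 279, 280, 278, 261, 279, 272, 269, 273, 309, 394, 389, 399, 419, 406, 421, 389, 379, 385, 390, 386, 392, 405]
230 [210, 208, 212, 214, 210, 227, 215, 213, 219, 206, 212, 213, 225, 217, 210, 219, 217, 211, 221, 219, 219, 212, 231, 225, 213, 226, 231, 213, 221, 216, 226, 219, 221, 222, 216, 211, 211, 221, 218, 217, 211, 215, 256, 286, 284, 278, 283, 279, 271, 303, 330, 264, 261, 272, 278, 282, 271, 269, 343, 411, 431, 413, 402, 393, 401, 395, 395, 393, 398, 397, 397, 409]
235 [216, 219, 215, 223, 229, 226, 220, 226, 221, 207, 209, 220, 211, 219, 214, 223, 226, 207, 217, 213, 218, 214, 213, 217, 210, 212, 218, 214, 217, 205, 225, 214, 213, 208, 208, 222, 215, 207, 210, 221, 214, 217, 252, 284, 267, 271, 256, 295, 453, 447, 444, 440, 448, 424, 432, 416, 42
[... 487 characters left out ...]
2, 191, 199, 111, 138, 208, 217, 214, 235, 215, 211, 199, 212, 214, 213, 210, 217, 210, 196, 219, 219, 210, 219, 224, 211, 219, 203, 209, 218, 213, 219, 216, 209, 213, 318, 426, 413, 410, 405, 412, 422, 413, 423, 423, 407, 408, 413, 410, 426, 427, 377, 308, 280, 290, 279, 296, 292, 300, 286, 271, 286, 287, 267, 290]
300 [210, 133, 148, 215, 147, 138, 227, 134, 78, 188, 210, 92, 154, 211, 214, 218, 214, 220, 218, 210, 220, 222, 216, 225, 220, 225, 221, 207, 204, 220, 223, 218, 226, 217, 229, 217, 223, 206, 216, 222, 217, 222, 330, 428, 411, 411, 413, 413, 405, 404, 409, 406, 406, 419, 415, 418, 413, 421, 367, 301, 270, 284, 276, 277, 270, 293, 277, 278, 289, 298, 286, 278]
[364 138] [159 155]
```

The plate was still swinging. I'm looking again, now over a wider range.

Run:
```python
from fit import *
for k in range(3):
    s=ctrl.get_state();e=s["eef_pos"];m=ctrl.camera_model("wrist");q=R.from_quat(s["tcp_rot"]).as_matrix()
    im=ctrl.read_camera("wrist")
    g=cv2.blur(im,(5,1)).astype(int).sum(2)
    print(s["time"],e[2]); 
    if k!=1:print([g[100:256:2,c].tolist() for c in(240,)])
np.save("pics/m2w.npy",im);sc=ctrl.read_camera("scene");np.save("pics/m2s.npy",sc)
a=proj("scene",e).astype(int)
cv2.imwrite("pics/m2.png",np.hstack([cv2.resize(im[100:270,150:380,::-1],(400,296)),cv2.resize(sc[a[1]-20:a[1]+84,a[0]-70:a[0]+70,::-1],(400,296))]));print(a)
```

```text
7.9 0.22767576023570055
[[409, 415, 400, 399, 404, 406, 398, 394, 395, 417, 413, 404, 405, 407, 406, 397, 394, 397, 405, 388, 407, 415, 403, 403, 405, 396, 403, 413, 411, 412, 414, 407, 397, 392, 392, 401, 214, 205, 198, 202, 204, 203, 202, 201, 200, 202, 204, 201, 203, 203, 197, 196, 195, 199, 200, 205, 189, 197, 204, 198, 198, 196, 201, 204, 198, 219, 342, 433, 427, 424, 427, 428, 430, 434, 416, 389, 385, 401]]
7.95 0.22743176575091553
8.0 0.22715051308379647
[[411, 406, 394, 399, 406, 394, 389, 388, 402, 410, 409, 398, 402, 410, 395, 389, 394, 398, 395, 401, 411, 410, 403, 409, 397, 390, 412, 415, 404, 411, 403, 395, 392, 389, 396, 391, 395, 401, 405, 404, 412, 397, 392, 404, 201, 194, 186, 190, 184, 191, 190, 189, 191, 180, 187, 185, 187, 183, 188, 188, 189, 181, 188, 187, 183, 314, 304, 413, 403, 405, 401, 408, 407, 411, 398, 382, 395, 398]]
[363 138]
```

View pics/m2.png

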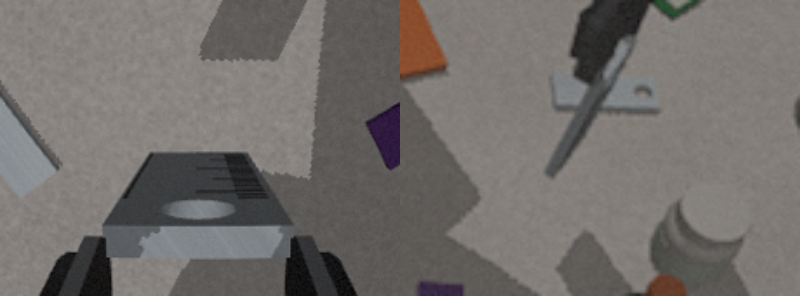

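The plate now swings like a pendulum in the pads, with the graduated face forward, so it will settle upright. I'm turning it to the hook's direction (yaw 94°), raising it and carrying it over.

{"fn": "arm_command", "kwargs": {
  "steps": [60,0,0,-0.35,-1,60,0,0,-0.35,-1,60,0,0,-0.35,-1,60,0,0,-0.35,-1,60,0,0,-0.35,-1,60,0,0,-0.35,-1,60,0,0,-0.35,-1,60,0,0,-0.35,-1]
}}

```text
time: 8.77
eef_pos: [0.5548, 0.267, 0.2969]
tcp_rot: [0.814, 0.581, 0.0, 0.0]
contact_force: [-0.1, -0.2, -1.1]
opening: 0.637
finger_force: 21.9
```

{"fn": "arm_command", "kwargs": {
  "steps": [60,0,0,-0.35,-1,60,0,0,-0.35,-1,60,0,0,-0.35,-1,60,0,0,-0.35,-1,60,-0.2,-0.06,0,0,60,-0.4,-0.13,0,0,60,-0.6,-0.19,0,0,60,-0.8,-0.26,0,0]
}}

```text
time: 9.43
eef_pos: [0.5414, 0.215, 0.3301]
tcp_rot: [0.684, 0.729, -0.001, -0.0]
contact_force: [0.2, -0.9, -1.0]
opening: 0.637
finger_force: 21.9
```

{"fn": "arm_command", "kwargs": {
  "steps": [60,-0.9,-0.29,0,0,60,-0.9,-0.29,0,0,60,-0.9,-0.29,0,0,60,-0.9,-0.29,0,0,60,-0.9,-0.29,0,0,60,-0.9,-0.29,0,0,60,-0.9,-0.29,0,0,60,-0.9,-0.29,0,0]
}}

```text
time: 10.1
eef_pos: [0.4945, 0.0306, 0.3303]
tcp_rot: [0.685, 0.729, -0.001, -0.0]
contact_force: [0.2, 0.6, -0.6]
opening: 0.64
finger_force: 21.9
```

{"fn": "arm_command", "kwargs": {
  "steps": [60,-0.9,-0.29,0,0,60,-0.9,-0.29,0,0,60,-0.9,-0.29,0,0,60,-0.9,-0.29,0,0,60,-0.9,-0.29,0,0,60,-0.8,-0.26,0,0,60,-0.6,-0.19,0,0,60,-0.4,-0.13,0,0]
}}

```text
time: 10.77
eef_pos: [0.4539, -0.1297, 0.3303]
tcp_rot: [0.685, 0.728, -0.001, -0.0]
contact_force: [-0.7, -0.6, -1.5]
opening: 0.635
finger_force: 21.9
```

{"fn": "arm_command", "kwargs": {
  "steps": [60,-0.2,-0.06,0,0,60,0,0,0,0,60,0,0,0,0,60,0,0,0,0,60,0,0,0,0,60,0,0,0,0,60,0,0,0,0,60,0,0,0,0]
}}

```text
time: 11.43
eef_pos: [0.4546, -0.1324, 0.3313]
tcp_rot: [0.683, 0.73, 0.0, -0.0]
contact_force: [-0.2, -0.7, -0.7]
opening: 0.635
finger_force: 21.9
```

```bash
cat > w.py <<'E'
from fit import *
def runs(v,th=30):
    d=np.diff(v);return [(i+1,int(d[i])) for i in range(len(d)) if abs(d[i])>th]
if __name__=="__main__":
  for k in range(3):
    s=ctrl.get_state();e=s["eef_pos"];m=ctrl.camera_model("wrist");q=R.from_quat(s["tcp_rot"]).as_matrix()
    im=ctrl.read_camera("wrist");g=cv2.blur(im,(7,1)).astype(int).sum(2)
    print(s["time"],e)
    for c in(240,292):print(c,[(r+100,d) for r,d in runs(g[100:262,c])])
  np.save("pics/now_w.npy",im);np.save("pics/now_s.npy",ctrl.read_camera("scene"));np.save("pics/now_t.npy",ctrl.read_camera("top"))
E
python3 w.py
```

```text
11.4333 [ 0.45460273 -0.1324181   0.33133781]
240 [(166, -88), (167, -128), (231, 178), (232, 60), (238, -92), (241, -42), (248, 35), (249, 75), (255, -165), (256, -164), (258, 42)]
292 [(119, 36), (120, 39), (166, -39), (167, -94), (177, -41), (180, -38), (181, 63), (183, -38), (187, -40), (188, 34), (191, -31), (196, -36), (197, 63), (198, -59), (201, -33), (202, 77), (203, -44), (206, -66), (207, 82), (231, 175), (232, 53), (237, -102), (248, 34), (249, 65), (254, -50), (255, -252), (256, -47), (258, 54)]
11.4833 [ 0.45455448 -0.13253022  0.33132727]
240 [(166, -57), (167, -124), (168, -69), (231, 188), (232, 54), (241, -115), (248, 34), (249, 79), (255, -163), (256, -165), (258, 42)]
292 [(167, -82), (168, -66), (183, 59), (194, -40), (195, 57), (196, -54), (197, 53), (198, -37), (201, -42), (202, 57), (203, -46), (205, 70), (206, -67), (207, 37), (208, 44), (231, 182), (232, 52), (237, -126), (248, 36), (249, 63), (254, -81), (255, -235), (258, 55)]
11.5333 [ 0.45454238 -0.13260861  0.33135092]
240 [(167, -60), (168, -121), (169, -62), (231, 186), (232, 58), (241, -122), (248, 40), (249, 78), (255, -172), (256, -159), (258, 48)]
292 [(121, 31), (167, -34), (168, -79), (169, -50), (178, -32), (181, -33), (187, 44), (188, -40), (189, 57), (190, -43), (191, 42), (192, -45), (193, 46), (194, -40), (198, 38), (199, -32), (200, 59), (201, -54), (204, -32), (205, 83), (206, -55), (208, 68), (231, 181), (232, 52), (237, -126), (248, 33), (249, 65), (254, -74), (255, -239), (256, -33), (258, 50)]
```

Nearly settled. I'm fitting the plate's place in the grip, and checking the hook against the earlier measurement.

Run:
```python
from fit import *
s=ctrl.get_state();e=s["eef_pos"];m=ctrl.camera_model("wrist");q=R.from_quat(s["tcp_rot"]).as_matrix()
print("yaw",np.degrees(2*np.arctan2(s["tcp_rot"][1],s["tcp_rot"][0])))
x,f,P=pose(s,m,q,e,(248.5,231.5,167.7));print(x,"hole tool mm",(q.T@(P(x,.055,0,0)-e)*1e3).round(1))
print("bottom width check px",proj("wrist",P(x,-.075,-.028,-.005),m),proj("wrist",P(x,-.075,.028,-.005),m))
print("top back corners",proj("wrist",P(x,.075,-.028,.005),m),proj("wrist",P(x,.075,.028,.005),m))
im=np.load("pics/now_w.npy");g=cv2.blur(im,(1,3)).astype(int).sum(2)
from w import runs
for r in(171,174,240):print(r,[(c+150,d) for c,d in runs(g[r,150:390],35)])
for xx,zz in((.0675,0),(.055,.005),(.055,-.005),(-.075,0)):print(xx,zz,"px scene",proj("scene",P(x,xx,0,zz)).round(1),"world",P(x,xx,0,zz).round(4))
h=np.array([.4368,-.3538,.2]);print("hook in wrist px root/bar end",[proj("wrist",h+d*np.array([-.07,.998,0]),m).round(0) for d in(0,.05)])
print("hook tip scene/top",[ (proj("scene",p).round(1),proj("top",p).round(1)) for p in(h,h+.046*np.array([-.07,.998,0]),h+np.array([-.0038,.055,.010]))])
```

```text
yaw 93.72913635953324
[0.00694648 0.00342985 1.05413638] hole tool mm [ 6.6 -0.  16.6]
bottom width check px [235.64779164 167.744455  ] [291.59022284 167.7862247 ]
top back corners [211.36054502 247.86534862] [315.89458206 247.93333515]
171 [(234, -122), (235, -152), (237, 60), (279, -40), (280, -49), (291, 56), (294, 144), (295, 81), (375, -80), (378, -74), (379, -38), (380, 52)]
174 [(232, -73), (233, -121), (234, -111), (236, 71), (280, -39), (292, 48), (295, 75), (296, 142), (376, -64), (377, -122), (378, -37), (379, 51)]
240 [(196, -143), (197, -69), (206, -49), (210, 66), (211, 153), (244, -58), (253, 114), (277, -102), (282, -37), (317, -187), (318, -67), (322, 59), (331, 89), (332, 155)]
0.0675 0 px scene [179.9 143.9] world [ 0.454  -0.126   0.3273]
0.055 0.005 px scene [178.5 148.9] world [ 0.4544 -0.1312  0.3149]
0.055 -0.005 px scene [183.2 146.9] world [ 0.4537 -0.1213  0.3147]
-0.075 0 px scene [189.5 183.5] world [ 0.4542 -0.1286  0.1848]
hook in wrist px root/bar end [array([239., 343.]), array([237., 316.])]
hook tip scene/top [(array([ 85.5, 216. ]), array([393.8, 203.6])), (array([106.5, 205.8]), array([376.4, 204.7])), (array([109.1, 201.6]), array([373.9, 204.3]))]
```

The fit gives a tilt of 1°, with the hole 6.6 mm outward and about 16 mm below the TCP. I'm moving to a standoff with the hole about 75 mm out from the panel.

{"fn": "arm_command", "kwargs": {
  "steps": [60,-0.38,-0.08,0.25,0,60,-0.76,-0.16,0.5,0,60,-0.9,-0.2,0.6,0,60,-0.98,-0.22,0.65,0,60,-0.98,-0.22,0.65,0,60,-0.9,-0.2,0.6,0,60,-0.76,-0.16,0.5,0,60,-0.38,-0.08,0.25,0]
}}

```text
time: 12.35
eef_pos: [0.4297, -0.2876, 0.2286]
tcp_rot: [0.685, 0.729, -0.0, -0.002]
contact_force: [-0.5, -0.2, -2.2]
opening: 0.638
finger_force: 21.9
```

{"fn": "arm_command", "kwargs": {
  "steps": [60,0,0,0,0,60,0,0,0,0,60,0,0,0,0,60,0,0,0,0,60,0,0,0,0,60,0,0,0,0,60,0,0,0,0,60,0,0,0,0]
}}

```text
time: 13.02
eef_pos: [0.4315, -0.2854, 0.2316]
tcp_rot: [0.684, 0.73, 0.0, 0.0]
contact_force: [0.8, 0.1, -1.6]
opening: 0.635
finger_force: 21.9
```

```bash
python3 w.py
python3 - <<'E'
from fit import *
s=ctrl.get_state();e=s["eef_pos"];print(e,s["tcp_rot"])
sc=np.load("pics/now_s.npy");tp=np.load("pics/now_t.npy")
h=np.array([.4368,-.3538,.2])
a=proj("scene",e).astype(int);b=proj("top",e).astype(int);print(a,b)
cr=lambda I,x,y,w,h:cv2.resize(np.clip(I[y:y+h,x:x+w,::-1]*1.4,0,255).astype(np.uint8),(w*7,h*7),interpolation=cv2.INTER_CUBIC)
print("scene crop origin",75,a[1]-10,"x7")
cv2.imwrite("pics/st.png",cr(sc,75,max(a[1]-10,0),110,80))
E
```

```text
13.0167 [ 0.43152746 -0.28536609  0.2316398 ]
240 [(169, -58), (170, -129), (171, -49), (231, 273), (240, -128), (249, -54)]
292 [(159, -43), (160, -75), (166, 55), (167, 75), (169, -32), (170, -78), (171, -57), (173, -31), (181, -33), (184, -45), (185, 35), (190, 40), (194, 60), (195, -42), (202, -59), (203, 84), (204, -50), (206, 78), (207, -80), (209, 51), (231, 245), (236, -128), (248, -34), (249, -51)]
13.0667 [ 0.4314576  -0.28545871  0.23149903]
240 [(170, -32), (171, -119), (172, -96), (231, 261), (239, -37), (240, -99), (248, -32), (249, -51)]
292 [(160, -66), (161, -34), (168, 85), (169, 54), (171, -65), (172, -74), (177, -32), (185, -38), (186, 35), (189, 42), (190, -31), (192, -35), (193, 59), (194, -40), (195, 43), (196, -54), (197, 50), (198, -42), (199, 42), (200, -35), (205, -50), (206, 77), (207, -55), (209, 72), (231, 256), (235, -36), (236, -99), (248, -36), (249, -45)]
13.1167 [ 0.43139789 -0.28553827  0.23144112]
240 [(169, -85), (170, -144), (231, 269), (239, -70), (240, -60), (248, -37), (249, -45)]
292 [(159, -43), (160, -77), (166, 67), (167, 55), (169, -51), (170, -83), (173, -35), (177, -36), (181, -42), (190, 45), (192, 48), (193, -44), (194, 42), (195, -45), (198, 34), (202, -51), (203, 75), (204, -48), (206, 72), (207, -79), (208, 61), (231, 252), (235, -81), (236, -57), (248, -36), (249, -50)]
[ 0.4313134  -0.28558265  0.23127456] [ 6.83758589e-01  7.29708286e-01  3.34048499e-05 -9.11080033e-05]
[111 193] [370 203]
scene crop origin 75 183 x7
```

View pics/st.png

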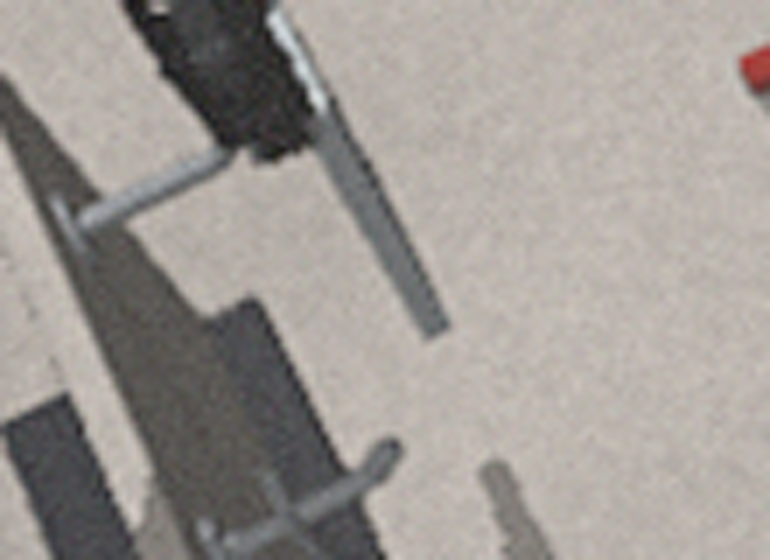

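The picture shows the plate edge-on, parallel to the panel, with its bottom end at crop (433,328), i.e. scene (137,230). The free bar runs from crop (85,222) to (225,155), where the finger hides its tip. That was my last picture; from here I work with numbers only.

Run:
```python
from fit import *
s=ctrl.get_state();e=s["eef_pos"];m=ctrl.camera_model("wrist");q=R.from_quat(s["tcp_rot"]).as_matrix()
x,f,P=pose(s,m,q,e,(248.7,231,170.3));print(x,"hole tool",(q.T@(P(x,.055,0,0)-e)*1e3).round(1),P(x,.055,0,0))
for y in(-.028,.028):
  for z in(-.005,.005):print(y,z,"bottom scene crop",((proj("scene",P(x,-.075,y,z))-[75,183])*7).round(0),"top",((proj("scene",P(x,.075,y,z))-[75,183])*7).round(0))
h=np.array([.4368,-.3538,.2])
for d in(0,.03):print("hook crop",((proj("scene",h+d*np.array([-.07,.998,0]))-[75,183])*7).round(0))
```

```text
[0.00896759 0.00724604 2.50533965] hole tool [ 8.1 -0.  12.7] [ 0.43078664 -0.27750419  0.21854117]
-0.028 -0.005 bottom scene crop [382. 210.] top [260. -29.]
-0.028 0.005 bottom scene crop [354. 223.] top [227. -15.]
0.028 -0.005 bottom scene crop [445. 335.] top [329. 110.]
0.028 0.005 bottom scene crop [417. 349.] top [296. 125.]
hook crop [ 73. 231.]
hook crop [170. 184.]
```

Scene and wrist agree to about 3 mm. I'll lower 15 mm so the hole is centred on the hook tip, then slide in gently.

{"fn": "arm_command", "kwargs": {
  "steps": [60,0,0,0.15,0,60,0,0.02,0.16,0,60,0,0,0.16,0,60,0,0,0.15,0,60,0,0,0,0,60,0,0,0,0,60,0,0,0,0,60,0,0,0,0]
}}

```text
time: 13.93
eef_pos: [0.432, -0.2857, 0.2161]
tcp_rot: [0.684, 0.73, 0.0, 0.0]
contact_force: [-0.9, -0.9, -1.6]
opening: 0.64
finger_force: 21.9
```

{"fn": "arm_command", "kwargs": {
  "steps": [60,-0.15,0,0,0,60,-0.15,0,0,0,60,-0.15,0,0,0,60,-0.15,0,0,0,60,-0.15,0,0,0,60,-0.15,0,0,0,60,0,0,0,0,60,0,0,0,0]
}}

```text
time: 14.6
eef_pos: [0.4333, -0.3084, 0.2158]
tcp_rot: [0.684, 0.73, 0.0, -0.0]
contact_force: [-0.6, 0.1, -1.0]
opening: 0.636
finger_force: 21.9
```

```bash
python3 w.py
```

```text
14.6 [ 0.4332616  -0.30835856  0.21576884]
240 [(169, -112), (170, -146), (231, 274), (242, -104), (248, -34), (249, -56)]
292 [(161, -85), (162, -41), (168, 93), (170, -111), (183, 39), (188, 40), (189, -42), (190, 71), (191, -54), (192, 46), (193, -45), (194, 45), (195, -56), (196, 56), (197, -43), (201, 38), (202, -42), (203, 73), (204, -52), (207, -72), (208, 92), (231, 255), (238, -107), (248, -37), (249, -46)]
14.65 [ 0.43324927 -0.30812576  0.21577419]
240 [(165, -83), (166, -132), (231, 190), (232, 58), (239, -37), (243, -82), (249, -45), (250, -33)]
292 [(157, -76), (172, -38), (173, -34), (180, 36), (181, -33), (182, 51), (189, -43), (192, 55), (193, -46), (194, 48), (195, -39), (198, -37), (199, 86), (200, -65), (203, -73), (204, 79), (206, -69), (207, 95), (231, 189), (232, 51), (235, -121), (249, -48)]
14.7 [ 0.43325198 -0.30794162  0.21572278]
240 [(163, -75), (164, -129), (231, 125), (232, 121), (239, -61), (240, -65), (249, -49)]
292 [(156, -76), (157, -36), (164, -41), (177, 38), (190, -32), (191, 69), (192, -55), (193, 34), (194, -34), (196, 38), (197, -50), (198, 79), (199, -46), (201, 79), (202, -63), (204, 62), (205, -89), (206, 33), (207, 57), (231, 125), (232, 114), (235, -67), (236, -55), (249, -54)]
```

{"fn": "arm_command", "kwargs": {
  "steps": [60,-0.15,0,0,0,60,-0.15,0,0,0,60,-0.15,0,0,0,60,-0.15,0,0,0,60,0,0,0,0,60,0,0,0,0,60,0,0,0,0,60,0,0,0,0]
}}

```text
time: 15.52
eef_pos: [0.4342, -0.3229, 0.2158]
tcp_rot: [0.684, 0.73, 0.0, -0.0]
contact_force: [0.7, 0.3, -1.3]
opening: 0.633
finger_force: 21.9
```

```bash
python3 w.py
python3 - <<'E'
from fit import *
s=ctrl.get_state();m=ctrl.camera_model("wrist");im=np.load("pics/now_w.npy")
h=np.array([.4368,-.3538,.2]);o=np.array([-.07,.998,0])
print("tip, bar45 px",proj("wrist",h+.055*o+[0,0,.010],m).round(1),proj("wrist",h+.046*o,m).round(1))
g=im.astype(int).sum(2)
for r in range(196,240,2):print(r," ".join(f"{v//10:2d}" for v in g[r,236:292:1]))
E
```

```text
15.5167 [ 0.43424011 -0.32293711  0.21575084]
240 [(167, -84), (168, -135), (231, 200), (232, 56), (237, -39), (241, -89), (248, -37), (249, -55)]
292 [(158, -59), (159, -102), (170, -43), (171, -73), (173, 36), (180, 41), (181, -46), (186, -34), (187, 59), (188, -52), (189, 45), (190, -41), (191, 36), (192, -49), (193, 47), (194, -50), (195, 53), (196, -35), (199, -42), (200, 83), (201, -59), (204, -34), (205, 90), (206, -55), (208, 80), (231, 189), (232, 53), (237, -116), (248, -35), (249, -54)]
15.5667 [ 0.43427432 -0.32290937  0.21579159]
240 [(168, -60), (169, -119), (170, -61), (231, 277), (237, -39), (241, -89), (248, -34), (249, -52)]
292 [(160, -60), (161, -85), (169, -31), (170, -59), (171, -77), (185, -35), (186, 46), (187, -37), (188, 33), (190, 31), (195, -32), (197, -48), (198, 84), (199, -51), (202, -38), (203, 91), (204, -63), (207, -53), (208, 68), (231, 257), (236, -31), (237, -113), (248, -31), (249, -56)]
15.6167 [ 0.43428855 -0.32292165  0.21581923]
240 [(168, -56), (169, -118), (170, -63), (231, 275), (237, -32), (241, -86), (249, -51)]
292 [(160, -59), (161, -8
[... 3398 characters left out ...]
 17 16 17 16
232 42 43 42 43 43 44 44 44 42 42 42 42 43 43 43 42 42 43 42 41 42 41 43 43 42 42 42 41 43 42 43 42 43 42 43 43 44 45 44 42 43 43 43 43 42 41 42 42 44 42 43 42 42 43 42 42
234 42 42 42 42 43 43 42 44 44 43 42 43 42 42 43 43 42 42 42 42 41 41 42 42 43 43 42 41 42 42 43 41 42 42 42 42 42 42 44 44 42 42 42 43 42 43 41 41 42 42 44 42 42 42 42 42
236 41 41 42 41 42 43 41 42 43 44 44 44 42 42 42 42 42 42 41 42 42 41 41 43 42 42 43 43 41 42 42 42 42 42 42 42 42 42 43 43 45 43 43 43 27 27 28 28 28 27 27 29 28 31 41 41
238 42 42 41 42 41 43 34 28 30 29 29 30 29 28 27 39 43 42 42 42 41 42 41 42 42 41 43 41 43 43 42 41 43 42 42 43 42 42 42 42 43 44 44 43 28 28 28 30 28 29 29 28 29 29 28 28
```

The hook is through the hole: the bar is at columns 256-268, rows 199-224, centred in a hole that spans columns 243-284. I'm going in a little further, lowering onto the bar and releasing.

{"fn": "arm_command", "kwargs": {
  "steps": [60,-0.15,0,0,0,60,-0.15,0,0,0,60,0,0,0.1,0,60,0,0,0.1,0,60,0,0,0.1,0,60,0,0,0.1,0,60,0,0,0.05,0,60,0,0,0,0]
}}

```text
time: 16.43
eef_pos: [0.4345, -0.3302, 0.2039]
tcp_rot: [0.684, 0.73, 0.0, -0.001]
contact_force: [-0.9, 0.1, -2.0]
opening: 0.639
finger_force: 21.9
```

{"fn": "arm_command", "kwargs": {
  "steps": [68,0,0,0,0,72,0,0,0,0,78,0,0,0,0,85,0,0,0,0,90,0,0,0,0,90,0,0,0,0,90,0,0,0,0,90,0,0,0,0]
}}

```text
time: 17.1
eef_pos: [0.4348, -0.3305, 0.2046]
tcp_rot: [0.684, 0.73, -0.0, 0.0]
contact_force: [0.4, -0.5, 0.1]
opening: 0.901
finger_force: 0.0
```

```bash
python3 w.py
python3 - <<'E'
from fit import *
s=ctrl.get_state();m=ctrl.camera_model("wrist");im=np.load("pics/now_w.npy")
print(s["eef_pos"],s["opening"],s["contact_force"])
g=im.astype(int).sum(2)
for r in range(180,262,3):print(r," ".join(f"{v//10:2d}" for v in g[r,200:330:2]))
E
```

```text
17.1 [ 0.43477118 -0.33053885  0.20462296]
240 [(163, -76), (164, -125), (229, 254), (240, -134), (246, -39), (247, -55)]
292 [(157, -47), (158, -91), (164, -33), (166, -36), (167, -66), (180, 34), (181, -35), (190, 56), (191, -53), (192, 43), (193, -41), (196, -53), (197, 96), (198, -59), (201, -72), (202, 85), (203, -31), (204, -65), (205, 98), (229, 254), (236, -135), (246, -58), (247, -47)]
17.15 [ 0.43475852 -0.33051066  0.20459107]
240 [(164, -72), (165, -119), (229, 254), (240, -128), (246, -34), (247, -64)]
292 [(157, -48), (158, -89), (166, -54), (167, -61), (170, 31), (178, -43), (179, 56), (185, -34), (193, 36), (194, -39), (195, 68), (196, -61), (199, -55), (200, 103), (201, -72), (204, -70), (205, 75), (206, 32), (229, 252), (236, -134), (246, -52), (247, -46)]
17.2 [ 0.43476752 -0.33049537  0.20458538]
240 [(164, -92), (165, -133), (229, 255), (240, -127), (246, -35), (247, -65)]
292 [(157, -43), (158, -97), (165, -41), (166, -37), (167, -64), (184, 48), (190, 37), (191, -36), (194, -37), (195, 94), (196, -62), (197, 55), (199, -36), (200, 74), (201, -75), (204, -78), (
[... 5024 characters left out ...]
2 22 25 27 22 18 19 18 19 18 18 18 18 18 18 17 19 19 18 18 19 18 18 18 20 18 18 19 19 19 18 17 18 17 18
255 20 20 19 20 21 21 19 20 21 20 20 20 19 19 17 20 20 19 19 19 19 20 20 21 19 19 19 18 16 18 21 23 24 27 23 18 19 18 19 17 19 17 18 18 17 18 17 17 19 19 20 18 17 18 19 18 18 17 18 17 18 17 18 18 18
258 20 20 18 19 19 19 19 19 19 20 19 20 20 20 20 20 20 18 19 19 19 20 19 18 18 19 19 19 17 19 22 22 24 26 22 18 18 18 17 16 17 18 19 20 19 19 18 19 19 19 19 18 18 17 18 18 17 18 18 18 18 17 16 17 18
261 19 21 19 19 18 19 19 19 19 19 20 19 19 19 20 21 21 20 18 20 21 21 19 19 20 21 22 20 17 18 22 21 24 27 23 19 18 18 17 17 18 17 18 18 20 18 20 19 18 19 20 19 18 18 18 18 19 18 20 18 17 18 17 17 16
```

Released: the plate hangs on the bar, with the bar visible behind it and the tip in front. I'm retracting straight up.

{"fn": "arm_command", "kwargs": {
  "steps": [95,0,0,-0.2,0,95,0,0,-0.4,0,95,0,0,-0.6,0,95,0,0,-1,0,95,0,0,-1,0,95,0,0,-1,0,95,0,0,-1,0,95,0,0,-0.5,0]
}}

```text
time: 18.02
eef_pos: [0.4355, -0.3313, 0.3523]
tcp_rot: [0.684, 0.73, -0.0, 0.003]
contact_force: [0.1, 0.7, 0.6]
opening: 0.952
finger_force: 0.0
```

{"fn": "arm_command", "kwargs": {
  "steps": [95,1,0,0,0,95,1,0,0,0,95,1,0,0,0,95,1,0,0,0,95,1,0,0,0,95,0.5,0,0,0,95,0,0,0,0,95,0,0,0,0]
}}

```text
time: 18.68
eef_pos: [0.4259, -0.1934, 0.3474]
tcp_rot: [0.683, 0.73, -0.0, 0.001]
contact_force: [1.0, -0.6, -0.2]
opening: 0.951
finger_force: 0.0
```

Run:
```python
from fit import *
import time
s=ctrl.get_state();print(s["time"],s["eef_pos"],s["contact_force"])
A=ctrl.read_camera("scene").astype(int)
h=np.array([.4368,-.3538,.2]);o=np.array([-.07,.998,0]);l=np.array([.998,.07,0])
def pt(d,y,z):return proj("scene",h+d*o+y*l+[0,0,z])
# plate expected: hole centre 8.5 mm under bar axis; top end +11.5, bottom -138.5 at d
print("edge near side",[pt(.031,.028,z).round(1) for z in(.0115,-.0635,-.1385)])
for z in(-.01,-.05,-.09,-.125,-.15):
    print(z,[(int(1000*d),int(A[tuple(pt(d,.028,z).round().astype(int)[::-1])].sum())) for d in np.arange(-.005,.07,.005)])
for k in range(2):
    B=ctrl.read_camera("scene").astype(int);print("moved px",int((np.abs(A-B).sum(2)>120).sum()));A=B
```

```text
18.6833 [ 0.42592306 -0.19335016  0.34737703] [ 0.98086525 -0.60489621 -0.16598216]
edge near side [array([102.5, 216.8]), array([114.2, 231.9]), array([124.2, 244.8])]
-0.01 [(-5, 163), (0, 176), (5, 181), (9, 181), (15, 171), (20, 361), (24, 379), (30, 231), (35, 247), (40, 139), (45, 216), (50, 355), (55, 367), (60, 372), (65, 364), (69, 371)]
-0.05 [(-5, 175), (0, 192), (5, 185), (9, 203), (15, 185), (20, 162), (24, 181), (30, 245), (35, 230), (40, 141), (45, 291), (50, 376), (55, 365), (60, 372), (65, 358), (69, 378)]
-0.09 [(-5, 184), (0, 178), (5, 171), (9, 174), (15, 168), (20, 170), (24, 164), (30, 248), (35, 246), (40, 171), (45, 388), (50, 374), (55, 380), (60, 380), (65, 383), (69, 379)]
-0.125 [(-5, 179), (0, 181), (5, 178), (9, 158), (15, 161), (20, 163), (24, 123), (30, 259), (35, 228), (40, 358), (45, 382), (50, 393), (55, 374), (60, 396), (65, 379), (69, 373)]
-0.15 [(-5, 165), (0, 376), (5, 227), (9, 159), (15, 175), (20, 153), (24, 267), (30, 385), (35, 385), (40, 357), (45, 375), (50, 384), (55, 369), (60, 381), (65, 380), (69, 375)]
moved px 20
moved px 6
```

The plate's edge sits 30-38 mm out from the panel at every height, and its bottom is at the expected level, so it hangs straight. I'll wait briefly and hand in.

{"fn": "arm_command", "kwargs": {
  "steps": [95,0,0,0,0,95,0,0,0,0,95,0,0,0,0,95,0,0,0,0,95,0,0,0,0,95,0,0,0,0,95,0,0,0,0,95,0,0,0,0]
}}

```text
time: 19.5
eef_pos: [0.4258, -0.1933, 0.3471]
tcp_rot: [0.684, 0.73, 0.0, 0.0]
contact_force: [1.0, 0.2, -0.4]
opening: 0.95
finger_force: 0.0
```

```bash
python3 -c "
from plant import ctrl
print(ctrl.sign_off())"
```

```text
the job is handed in; nothing more can be done
None
```

The measuring plate is hanging straight down by its hole on the free hook with its graduated face outward, released with the gripper clear, and the job was handed in at about 19.5 s.

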